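# Load the bench shaker and set its programme wheel

### The arm

A 6-joint arm with a two-finger parallel gripper is mounted at the origin on a cart in front of the work surface, level with it; the furniture and walls round the work are solid. World frame = base frame: x ahead of the robot, y to its left, z up, the work surface at z = 0. Lengths are in m, angles in rad, forces in N, time in s.
With the tool pointing down it reaches from about 0.375 to 0.9 m from the base axis. Payload 3.1 kg.
Tool frame: the origin (TCP) lies between the finger pads; the fingertips stand 8 mm ahead of it and the grasp point (between the pads) lies 11 mm behind it; z points along the fingers, y is the line along which they close (so a half turn about z gives the same grasp; the last joint's range is limited). The gripper opens to 85 mm and grips with 20 to 120 N. Pads are 22 mm wide; open, the fingers measure 114 mm over their backs; the gripper's body (76 mm by 85 mm) begins 54 mm behind the grasp point. The pads swing forward as they close: fully open they stand 13 mm farther back than shut.
Start: joints at [-1.331, 0.527, 1.433, -0, 1.181, -0.178], TCP at [0.254, -0.571, 0.239] pointing down, gripper open.
Joint ranges: [-3.08, 3.08], [-0.75, 2.2], [0.22, 2.44], [-1.43, 4.57], [0, 2.65], [-2.85, 2.85]. Speed limits (rad/s): [2.79, 2.79, 3.14, 3.14, 3.14, 3.14].

### API

Orientations are given as a unit quaternion [x, y, z, w].
In Python, from station import readout, cams, sign_off gives the robot as it stands.
- The arm moves only by the tool send_rows, never from a script. Its argument "commands" is text: rows parted by semicolons, each of 5 numbers parted by spaces: the finger opening in mm, from 0 to 85.4, then the shift along the tool's x, y, z each as a share of 0.02 m, from -1 to 1, then the turn about the tool's z as a share of 4 degrees, from -1 to 1. In form: grip dx dy dz spin; .... A call has 1 to 20 rows; each row shifts and turns the commanded pose from where the row before left it, along the tool's axes as they then stand; what a row does not reach is not made up. A row lasts 1/12 s, in which the tool goes at most 41.7 mm and 7.16 degrees, less where a joint would pass 70% of its speed; a pose out of reach is approached as far as the arm can. A call with a number of a shift or a turn outside -1 to 1 is refused whole. A call with a gripper value outside its range is refused whole. The fingers move at their own pace and stop on an object; "grip_force" is the grip in N (left out, the last holds). Time passes only in rows, so rows that do not move let the fingers close. It gives the time, the measured TCP pose, the force, the opening and the grip force at its end, in the units of the state.
- readout.sense(): the state, without advancing time (a new reading comes with each control period).
- cams.snapshot(name): name is "scene" or "side" or "wrist"; returns a dict with "pixels" (480x640x3 uint8, red, green, blue), "intrinsics" (3x3 intrinsics, pixels), "eye" and "rotation" of the camera in the world. Camera axes: x right, y down, z forward; pixel columns grow to the right and rows downward; lengths in m; the calibration is good to about 2 mm. A picture is of the moment at which its call begins. There is no depth.
- sign_off(): hands the job in; it is judged then, once.
The state is a dict: "t": time; "q": joint angles; "qd": joint speeds; "tau": joint torques, N m; "tcp_pos": TCP position; "tool_rot": TCP orientation; "force": force on the tool from outside, world axes, zero at the start; "ft_torque": the same for the moment, N m; "finger_gap": opening from 0.0 (shut) to 1.0 (fully open); "gripper_force": force on a finger pad.
Only numpy, scipy, OpenCV 4.12 (cv2) and the standard library are available. Lean on these libraries where they do the work, as an engineer would, in place of code of your own. Each camera call takes 0.05 s, during which the arm holds its last target. There are 200 camera calls.

### The job

Turn the shaker's wheel until the stop sector (the single long bar) stands centred in its window and press both lock caps fully down, so that the platform is locked; then stand every canister (white, black screw lid; four or five in all) upright on the platform inside its rail. When all are loaded, pull both lock caps fully up with the wheel still at stop, and only then turn the wheel until the sector with three pips stands centred in the window; leave the other things on the desk alone.

Things in the scene. Friction and masses are not known exactly. Their poses are not given: they have to be found in the camera images.
- shaker: bench shaker, fixed to the desk: housing 240 mm (own x) x 300 mm (own y). Front part (own x -120 to +7 mm) is a flat grey deck 43 mm above the desk with the wheel's knob in the middle, its window in front of the knob and a lock cap at either side; behind it (own x +10 to +118 mm) lies the platform. Origin: centre of its underside on the desk; own x points away from the robot, own y to the left; it may stand turned by up to 0.1 rad
- platform (a point): centre of the platform's black mat, 55 mm above the desk; the mat is 100 mm (shaker's x) by 284 mm (shaker's y), level and without a raised edge; a thin steel guard rail (5 mm rod on slim posts, 99 x 283 mm clear inside) runs all round, its top 25 mm above the mat, which a canister must be lifted over. Axes as the shaker's
- window (a point): centre of the rectangular window in the deck (38 mm wide along the shaker's y, 32 mm along x), 39 mm in front of the wheel's axis; through it one of the wheel's six sectors shows
- wheel (a joint): angle of the programme wheel under the deck, turned by the black bar knob above it; grows counter-clockwise seen from above; end stops at -0.5 and 5.7 rad; stays where it is left (friction 0.06 N m). Six sectors of 60 degrees (white, dark marks) are centred in the window at: 0 = three pips, 1.047 = one pip, 2.094 = the long bar (stop), 3.142 = two pips, 4.189 = four pips, 5.236 = blank
- wheel_grip (a point): on the wheel's axis at the top face of the bar knob, 81.5 mm above the desk; the bar is 48 mm long, 14 mm thick and 30 mm high, above a 20 mm radius hub 8 mm high. The point turns with the wheel: its x axis runs along the bar (along the shaker's x at wheel angle 0)
- lock_left (a joint): the left (+y) of the two ribbed grey lock caps (push-pull, captive on a stem) on the shaker's front deck, 28 mm diameter, 30 mm high: 0 = pressed fully down (platform locked; underside 4 mm above the deck), 0.016 m = pulled fully up (platform free). It stays where it is left; about 6 N moves it. Grip it across its side and pull straight up, press on its top
- lock_left_top (a point): centre of the left lock cap's top face, 77 mm above the desk when pressed down, 93 mm when pulled up; rises and sinks with the cap
- lock_right (a joint): the right (-y) of the two ribbed grey lock caps (push-pull, captive on a stem) on the shaker's front deck, 28 mm diameter, 30 mm high: 0 = pressed fully down (platform locked; underside 4 mm above the deck), 0.016 m = pulled fully up (platform free). It stays where it is left; about 6 N moves it. Grip it across its side and pull straight up, press on its top
- lock_right_top (a point): centre of the right lock cap's top face, 77 mm above the desk when pressed down, 93 mm when pulled up; rises and sinks with the cap
- can_1: white canister with a black screw lid, one of four or five alike (can_1 to can_5); body 40 mm diameter, lid 42 mm diameter from 34 to 54 mm height (grip it by the lid), 50 g; origin: centre of its underside, z up. May be absent.
- can_2: white canister with a black screw lid, one of four or five alike (can_1 to can_5); body 40 mm diameter, lid 42 mm diameter from 34 to 54 mm height (grip it by the lid), 50 g; origin: centre of its underside, z up. May be absent.
- can_3: white canister with a black screw lid, one of four or five alike (can_1 to can_5); body 40 mm diameter, lid 42 mm diameter from 34 to 54 mm height (grip it by the lid), 50 g; origin: centre of its underside, z up. May be absent.
- can_4: white canister with a black screw lid, one of four or five alike (can_1 to can_5); body 40 mm diameter, lid 42 mm diameter from 34 to 54 mm height (grip it by the lid), 50 g; origin: centre of its underside, z up. May be absent.
- can_5: white canister with a black screw lid, one of four or five alike (can_1 to can_5); body 40 mm diameter, lid 42 mm diameter from 34 to 54 mm height (grip it by the lid), 50 g; origin: centre of its underside, z up. May be absent.
- eyepiece: black spare eyepiece, 39 mm diameter, 46 mm high, standing on the desk; bystander
- carton: small white folding carton, 51 x 51 x 89 mm high, standing; bystander
- pencil: green pencil, 123 mm long, 7 mm thick, lying flat; bystander
- oil: cream oil bottle with a blue cap, 35 mm diameter, 66 mm high; bystander, not to be loaded
- eraser: eraser, 19 x 44 x 12 mm; bystander
- white_bottle: big white screw-cap bottle, 68 mm diameter, 159 mm high; bystander, not to be loaded
There are look-alikes about, which are no part of the job. What is shaped like the can_1 but orange or purple is not meant.

How it is judged:
On the way, in this order (a step that is already met when the one before it is completed fails the run):
1. the stop sector (long bar) is centred in the window and both lock caps are pressed down (value of joint wheel between 1.9244 and 2.2644 rad and value of joint each of lock_left, lock_right below 0.003 m), for 0.2 s.
2. every canister stands upright on the platform, with the caps still down and the wheel at stop (all of step 1 and x of can_1 in the frame of platform between -0.045 and 0.045 m and y of can_1 in the frame of platform between -0.135 and 0.135 m and z of can_1 in the frame of platform between -0.006 and 0.006 m and angle between each of can_1, can_2, can_3, can_4, can_5's own z axis and vertical below 0.12 rad and linear speed of each of can_1, can_2, can_3, can_4, can_5 below 0.03 m/s and x of can_2 in the frame of platform between -0.045 and 0.045 m and y of can_2 in the frame of platform between -0.135 and 0.135 m and z of can_2 in the frame of platform between -0.006 and 0.006 m and x of can_3 in the frame of platform between -0.045 and 0.045 m and y of can_3 in the frame of platform between -0.135 and 0.135 m and z of can_3 in the frame of platform between -0.006 and 0.006 m and x of can_4 in the frame of platform between -0.045 and 0.045 m and y of can_4 in the frame of platform between -0.135 and 0.135 m and z of can_4 in the frame of platform between -0.006 and 0.006 m and x of can_5 in the frame of platform between -0.045 and 0.045 m and y of can_5 in the frame of platform between -0.135 and 0.135 m and z of can_5 in the frame of platform between -0.006 and 0.006 m), for 0.2 s.
3. both lock caps are pulled up while the wheel is still at stop (value of joint each of lock_left, lock_right above 0.012 m and value of joint wheel between 1.9244 and 2.2644 rad), for 0.2 s.
At the end, for the whole second after the job is handed in: Three pips centred in the window (wheel within 0.17 rad, at rest), both lock caps at least 12 mm up, every canister present upright (0.12 rad) and at rest on the mat inside the rail. Before: long bar within 0.17 rad, caps under 3 mm up to load (value of joint wheel between -0.17 and 0.17 rad and value of joint each of lock_left, lock_right above 0.012 m and x of can_1 in the frame of platform between -0.045 and 0.045 m and y of can_1 in the frame of platform between -0.135 and 0.135 m and z of can_1 in the frame of platform between -0.006 and 0.006 m and angle between each of can_1, can_2, can_3, can_4, can_5's own z axis and vertical below 0.12 rad and linear speed of each of can_1, can_2, can_3, can_4, can_5 below 0.03 m/s and x of can_2 in the frame of platform between -0.045 and 0.045 m and y of can_2 in the frame of platform between -0.135 and 0.135 m and z of can_2 in the frame of platform between -0.006 and 0.006 m and x of can_3 in the frame of platform between -0.045 and 0.045 m and y of can_3 in the frame of platform between -0.135 and 0.135 m and z of can_3 in the frame of platform between -0.006 and 0.006 m and x of can_4 in the frame of platform between -0.045 and 0.045 m and y of can_4 in the frame of platform between -0.135 and 0.135 m and z of can_4 in the frame of platform between -0.006 and 0.006 m and x of can_5 in the frame of platform between -0.045 and 0.045 m and y of can_5 in the frame of platform between -0.135 and 0.135 m and z of can_5 in the frame of platform between -0.006 and 0.006 m and velocity of joint wheel between -0.05 and 0.05 rad/s); the robot touches nothing.
It fails at once if a bystander is shoved by more than 5 cm (distance of any of eyepiece, carton, pencil, oil, eraser, white_bottle from where it was at the start of the episode above 0.05 m).
It fails at once if a canister falls off the desk (height (world z) of any of can_1, can_2, can_3, can_4, can_5 below -0.1 m).
Of can_1, can_2, can_3, can_4, can_5 only 4 to 5 are there at a start; the rules pass over those that are not, and their reading is None.
At some moment in a run one of can_1, can_2, can_3, can_4, can_5 may be knocked a few centimetres aside while the robot is not near it.
It also fails if it takes over 208 s, if anything falls off the work surface, if the arm or the gripper's body presses on something with over 40 N, if the wrist force passes 120 N, or if a joint passes its speed limit or range.

## Working session

There is one attempt and no reset: what is moved stays moved. The work goes in short steps, Python scripts to look and compute and a tool call to move; the robot and the scene stay as the last step left them, time stands still between calls to the robot, and variables do not carry over. Pictures are saved under pics/ and viewed, at most 14 in all, crops included, and the job is handed in when it is done.

Besides the shell and the picture viewer there is one more tool, called after "Emit:" as name(argument=value, ...) on one line, values as JSON. send_rows: Moves the arm, as the interface text tells. Its arguments: {"type":"object","properties":{"commands":{"type":"string"},"grip_force":{"type":"number"}},"required":["commands"]}

```bash
mkdir -p pics; cat > h.py <<'E'
import numpy as np, cv2
from station import readout, cams, sign_off
def snap(n,f=None):
    d=cams.snapshot(n)
    if f: cv2.imwrite('pics/'+f+'.png',d['pixels'][:,:,::-1])
    return d
def ray(d,u,v,z):
    K=np.array(d['intrinsics']);R=np.array(d['rotation']);e=np.array(d['eye'])
    r=R@np.linalg.solve(K,[u,v,1.]); return e+r*(z-e[2])/r[2]
def proj(d,p):
    K=np.array(d['intrinsics']);R=np.array(d['rotation']);e=np.array(d['eye'])
    c=K@(R.T@(np.array(p)-e)); return c[:2]/c[2]
E
python3 - <<'E'
from h import *
for n in ['scene','side','wrist']:
    d=snap(n,n+'0'); print(n,d['eye'],np.array(d['rotation']).round(3).tolist(),np.array(d['intrinsics'])[0,0])
s=readout.sense();print({k:(np.round(v,3)) for k,v in s.items()})
E
```

```text
scene [-0.36882654 -0.50206123  0.71449269] [0.757, -0.45, 0.244, -0.406] 444.5800096466126
side [ 0.2845218  -1.5629191   1.17810218] [0.886, -0.061, 0.032, -0.458] 579.5885259394008
wrist [ 0.32736628 -0.53788085  0.37343771] [0.828, -0.537, -0.087, 0.132] 361.3345546767014
{'t': np.float64(0.15), 'q': array([-1.33 ,  0.528,  1.434,  0.   ,  1.181, -0.178]), 'qd': array([-0.   , -0.001, -0.003,  0.001, -0.002, -0.   ]), 'tau': array([ 1.0000e-03, -4.4274e+01, -1.7828e+01, -0.0000e+00,  6.0000e-03,
        0.0000e+00]), 'tcp_pos': array([ 0.254, -0.57 ,  0.239]), 'tool_rot': array([ 0.978,  0.208, -0.   , -0.001]), 'force': array([ 0.177, -0.213, -0.933]), 'ft_torque': array([ 0.053, -0.024, -0.009]), 'gripper_force': np.float64(0.0), 'finger_gap': np.float64(1.003)}
```

```bash
sed -i "s/R=np.array(d\['rotation'\])/R=Rot.from_quat(d['rotation']).as_matrix()/; 1a from scipy.spatial.transform import Rotation as Rot" h.py; cat h.py | head -12
```

```text
import numpy as np, cv2
from scipy.spatial.transform import Rotation as Rot
from station import readout, cams, sign_off
def snap(n,f=None):
    d=cams.snapshot(n)
    if f: cv2.imwrite('pics/'+f+'.png',d['pixels'][:,:,::-1])
    return d
def ray(d,u,v,z):
    K=np.array(d['intrinsics']);R=Rot.from_quat(d['rotation']).as_matrix();e=np.array(d['eye'])
    r=R@np.linalg.solve(K,[u,v,1.]); return e+r*(z-e[2])/r[2]
def proj(d,p):
    K=np.array(d['intrinsics']);R=Rot.from_quat(d['rotation']).as_matrix();e=np.array(d['eye'])
```

View pics/scene0.png

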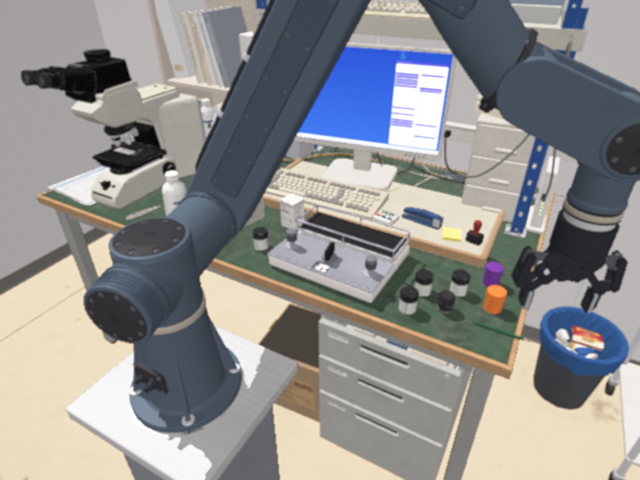

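View pics/side0.png

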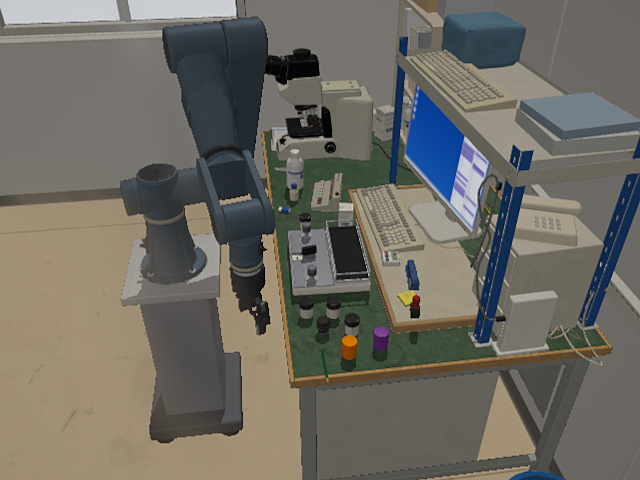

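```bash
python3 - <<'E'
from h import *
a=snap('scene');b=snap('side')
for nm,pa,pb,z in [('canA',(409,292),(307,301),.054),('canB',(424,275),(334,300),.054),('canC',(460,276),(352,318),.054),('canD',(261,233),(305,216),.054),('knob',(330,250),(309,249),.08),('capR',(371,260),(311,268),.09),('capL',(292,233),(305,232),.09)]:
    print(nm,ray(a,*pa,z).round(3),ray(b,*pb,z).round(3))
w=cv2.hconcat([cv2.resize(a['pixels'][190:320,230:400],None,fx=2.3,fy=2.3,interpolation=3)[:299],cv2.resize(b['pixels'][170:300,240:410],None,fx=2.3,fy=2.3,interpolation=3)[:299]])
cv2.imwrite('pics/c1.png',w[:,:,::-1])
E
```

```text
canA [ 0.401 -0.302  0.054] [ 0.411 -0.305  0.054]
canB [ 0.478 -0.312  0.054] [ 0.49  -0.312  0.054]
canC [ 0.515 -0.389  0.054] [ 0.528 -0.393  0.054]
canD [0.442 0.136 0.054] [0.456 0.141 0.054]
knob [ 0.429 -0.084  0.08 ] [ 0.443 -0.09   0.08 ]
capR [ 0.426 -0.195  0.09 ] [ 0.436 -0.199  0.09 ]
capL [0.436 0.031 0.09 ] [ 0.439 -0.008  0.09 ]
```

View pics/c1.png

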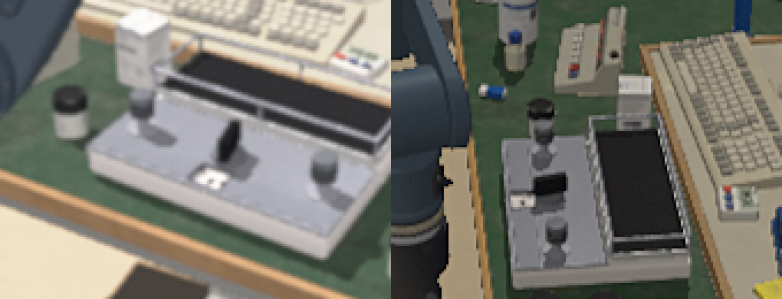

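```bash
cat >> h.py <<'E'
def plan(x,y,z,yaw):
    s=readout.sense();R=Rot.from_quat(s['tool_rot']).as_matrix();y0=np.arctan2(R[1,0],R[0,0])
    d=np.array([x,y,z])-s['tcp_pos']
    sp=(y0-yaw+np.pi)%(2*np.pi)-np.pi
    c,n=np.cos(yaw),np.sin(yaw)
    print('t',round(s['t'],1),'yaw',y0.round(3),'q6',round(s['q'][5],2),'spin',(np.degrees(sp)/4).round(2),
     'before-spin dxyz',(R.T@d/.02).round(2),'after-spin',np.round([(d[0]*c+d[1]*n)/.02,(d[0]*n-d[1]*c)/.02,-d[2]/.02],2))
E
python3 -c "
from h import *
plan(.39,-.09,.3,0)"
```

```text
t 0.2 yaw 0.419 q6 -0.18 spin 6.0 before-spin dxyz [ 15.98 -19.2   -3.04] after-spin [  6.79 -24.03  -3.06]
```

Emit:
send_rows(commands="85 0 0 -0.5 1;85 0 0 -0.5 1;85 0 0 -0.5 1;85 0 0 -0.5 1;85 0 0 -0.5 1;85 0 0 -0.5 1")

```text
t: 0.75
tcp_pos: [0.2541, -0.5708, 0.2996]
tool_rot: [1.0, -0.002, -0.0, -0.0]
force: [0.2, 0.2, -0.2]
finger_gap: 0.997
gripper_force: 0.0
```

Emit:
send_rows(commands="85 0.5 -1 0 0;85 0.5 -1 0 0;85 0.5 -1 0 0;85 0.5 -1 0 0;85 0.5 -1 0 0;85 0.5 -1 0 0;85 0.5 -1 0 0;85 0.5 -1 0 0;85 0.5 -1 0 0;85 0.5 -1 0 0;85 0.5 -1 0 0;85 0.5 -1 0 0;85 0.5 -1 0 0;85 0 -1 0 0;85 0 -1 0 0;85 0 -1 0 0;85 0 -1 0 0;85 0 -1 0 0;85 0 -1 0 0;85 0 -1 0 0")

```text
t: 2.42
tcp_pos: [0.384, -0.17, 0.2994]
tool_rot: [1.0, -0.0, 0.0, 0.0]
force: [0.1, 0.3, -0.2]
finger_gap: 0.991
gripper_force: 0.0
```

Emit:
send_rows(commands="85 0 -1 0 0;85 0 -1 0 0;85 0 -1 0 0;85 0 -1 0 0;85 0 0 0 0;85 0 0 0 0;85 0 0 0 0")

```text
t: 3.0
tcp_pos: [0.3845, -0.0915, 0.2995]
tool_rot: [1.0, 0.0, 0.0, 0.0]
force: [-0.3, -0.6, 0.1]
finger_gap: 0.995
gripper_force: 0.0
```

```bash
python3 -c "
from h import *
plan(.39,-.09,.3,0)
d=snap('wrist','w1')
print(d['eye'],d['rotation'])"
```

```text
t 3.0 yaw 0.0 q6 1.05 spin 0.0 before-spin dxyz [ 0.27 -0.07 -0.02] after-spin [ 0.27 -0.07 -0.02]
[ 0.4646726  -0.0913312   0.43454932] [ 0.69855531 -0.69796525 -0.11106876  0.11193179]
```

View pics/w1.png

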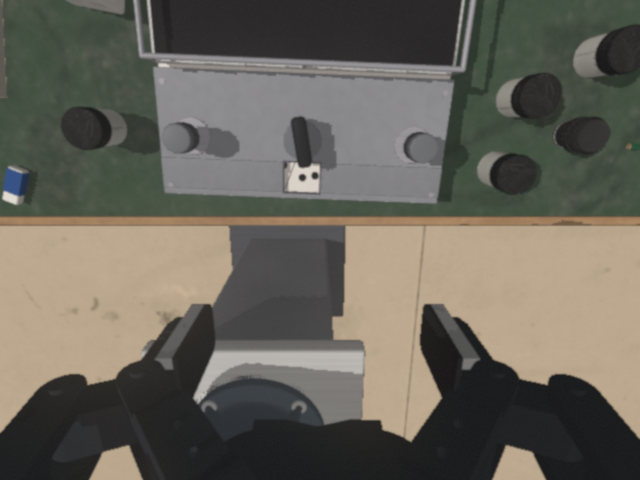

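```bash
python3 - <<'E'
from h import *
d=snap('wrist')
P=[ray(d,u,v,.043) for u,v in [(165,192),(437,203),(156,68),(453,78)]]
for p in P: print(p.round(4))
v=P[0]-P[1]; print(np.linalg.norm(v),'yaw',np.arctan2(-v[0],v[1]))
a=cv2.resize(d['pixels'][105:205,235:375],None,fx=4,fy=4,interpolation=2)
b=[cv2.resize(d['pixels'][112:172,u:u+60],None,fx=3,fy=3,interpolation=2) for u in (155,390)]
a=cv2.hconcat([a,cv2.vconcat(b+[np.zeros((40,180,3),np.uint8)])])
cv2.imwrite('pics/w1c.png',a[:,:,::-1])
for u,w in [(181,137),(420,147)]:
  print([ray(d,u,w,z).round(4) for z in (.077,.093)])
E
```

```text
[0.3863 0.0747 0.043 ]
[ 0.374 -0.225  0.043]
[0.5106 0.0673 0.043 ]
[ 0.5016 -0.2277  0.043 ]
0.2999350739271379 yaw -0.04112627595608714
[array([0.4464, 0.038 , 0.077 ]), array([0.4472, 0.0322, 0.093 ])]
[array([ 0.4371, -0.1913,  0.077 ]), array([ 0.4383, -0.1868,  0.093 ])]
```

View pics/w1c.png

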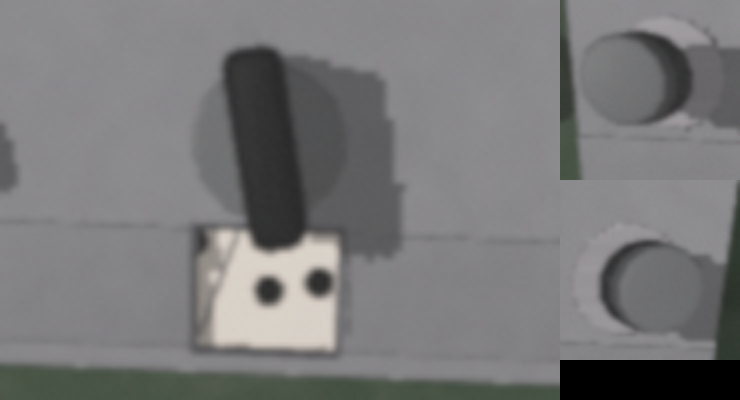

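```bash
python3 - <<'E'
from h import *
d=snap('wrist')
p=(ray(d,298,117.5,.0815)+ray(d,304.5,165.75,.0815))/2
print(p, ray(d,298,117.5,.0815)-ray(d,304.5,165.75,.0815))
plan(p[0],p[1],.064,.135)
f=np.array([.3801,-.0752]); print(f+ .081*np.array([1,-.041]))
E
```

```text
[ 0.44187981 -0.0772056   0.0815    ] [0.04435814 0.00554358 0.        ]
t 3.1 yaw -0.001 q6 1.05 spin -1.95 before-spin dxyz [ 2.86 -0.74 11.77] after-spin [ 2.94 -0.34 11.77]
[ 0.4611   -0.078521]
```

Emit:
send_rows(commands="85 0 0 0 -1;85 0 0 0 -0.95;85 1 -0.1 1 0;85 1 -0.1 1 0;85 0.94 -0.14 1 0;85 0 0 1 0;85 0 0 1 0;85 0 0 1 0;85 0 0 1 0;85 0 0 1 0;85 0 0 1 0;85 0 0 1 0;85 0 0 1 0;85 0 0 0.77 0;85 0 0 0 0;85 0 0 0 0")

```text
t: 4.48
tcp_pos: [0.4414, -0.0768, 0.0632]
tool_rot: [0.998, 0.067, -0.001, -0.0]
force: [0.1, 0.9, 0.3]
finger_gap: 0.994
gripper_force: 0.0
```

Emit:
send_rows(commands="8 0 0 0 0;8 0 0 0 0;8 0 0 0 0;8 0 0 0 0;8 0 0 0 0;8 0 0 0 0;8 0 0 0 0;8 0 0 0 0", grip_force=25)

```text
t: 5.15
tcp_pos: [0.4418, -0.0762, 0.0644]
tool_rot: [0.998, 0.068, 0.0, 0.0]
force: [-0.6, 1.1, 6.6]
finger_gap: 0.158
gripper_force: 28.9
```

Emit:
send_rows(commands="8 0 0 0 1;8 0 0 0 1;8 0 0 0 1;8 0 0 0 1;8 0 0 0 1;8 0 0 0 1;8 0 0 0 1;8 0 0 0 1;8 0 0 0 1;8 0 0 0 1;8 0 0 0 1;8 0 0 0 1;8 0 0 0 1;8 0 0 0 1;8 0 0 0 1;8 0 0 0 1;8 0 0 0 1;8 0 0 0 0.5;8 0 0 0 0;8 0 0 0 0")

```text
t: 6.82
tcp_pos: [0.4415, -0.0767, 0.0644]
tool_rot: [0.856, -0.516, 0.0, 0.0]
force: [-1.9, -2.7, 6.5]
finger_gap: 0.161
gripper_force: 29.0
```

```bash
python3 - <<'E'
from h import *
s=readout.sense();print(s['force'],s['ft_torque'])
plan(.442,-.077,.064,-1.09)
E
```

```text
[-1.89106177 -2.67856795  6.49185737] [-0.3952561   0.28215718 -0.05678506]
t 6.8 yaw -1.085 q6 2.24 spin 0.07 before-spin dxyz [ 0.02 -0.01  0.02] after-spin [ 0.02 -0.01  0.02]
```

Emit:
send_rows(commands="85 0 0 0 0;85 0 0 0 0;85 0 0 0 0;85 0 0 -0.5 0;85 0 0 -1 0;85 0 0 -1 0;85 0 0 -1 -1;85 0 0 -1 -1;85 0 0 -1 -1;85 0 0 -1 -1;85 0 0 -1 -1;85 0 0 -1 -1;85 0 0 -1 -1;85 0 0 -1 -1;85 0 0 0 -1;85 0 0 0 -1;85 0 0 0 -1;85 0 0 0 -1;85 0 0 0 -1;85 0 0 0 -1")

```text
t: 8.48
tcp_pos: [0.4412, -0.076, 0.2736]
tool_rot: [0.999, -0.052, -0.0, -0.0]
force: [-0.4, 0.1, -0.8]
finger_gap: 0.997
gripper_force: 0.0
```

Emit:
send_rows(commands="0 -1 0 0 -1;0 -1 0 0 -0.6;0 0 0 0 0;0 0 0 0 0;0 0 0 0 0")

```text
t: 8.9
tcp_pos: [0.4024, -0.0735, 0.2741]
tool_rot: [1.0, 0.001, 0.001, 0.0]
force: [1.0, -0.4, 0.2]
finger_gap: 0.291
gripper_force: 0.0
```

```bash
python3 - <<'E'
from h import *
d=snap('wrist')
a=cv2.resize(d['pixels'][60:260,130:480],None,fx=2,fy=2,interpolation=2)
cv2.imwrite('pics/w2c.png',a[:,:,::-1])
plan(.4377,-.189,.105,0)
E
```

```text
t 8.9 yaw 0.003 q6 1.11 spin 0.04 before-spin dxyz [1.72 5.77 8.46] after-spin [1.75 5.77 8.45]
```

View pics/w2c.png

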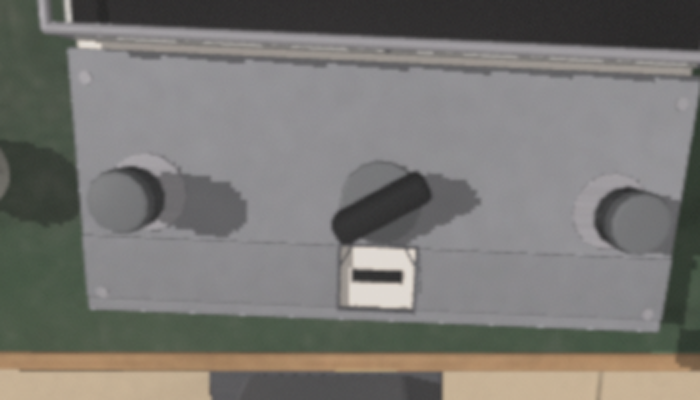

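The long bar shows centred in the window at crop (377,276). The bar knob is tilted as expected, and the caps are at (125,200) and (640,220). Now I press the right cap.

Emit:
send_rows(commands="0 1 1 1 0;0 0.75 1 1 0;0 0 1 1 0;0 0 1 1 0;0 0 1 1 0;0 0 0.77 1 0;0 0 0 1 0;0 0 0 1 0;0 0 0 0.45 0;0 0 0 0 0")

```text
t: 9.78
tcp_pos: [0.4366, -0.1882, 0.1029]
tool_rot: [1.0, 0.002, -0.002, -0.001]
force: [-1.0, -0.1, 0.8]
finger_gap: -0.003
gripper_force: 0.0
```

Emit:
send_rows(commands="0 0 0 0.2 0;0 0 0 0.2 0;0 0 0 0.2 0;0 0 0 0.2 0;0 0 0 0.1 0;0 0 0 0 0")

```text
t: 10.28
tcp_pos: [0.438, -0.189, 0.0877]
tool_rot: [1.0, 0.002, 0.001, 0.001]
force: [0.1, -0.2, 0.4]
finger_gap: 0.003
gripper_force: 0.4
```

Emit:
send_rows(commands="0 0 0 0.1 0;0 0 0 0.1 0;0 0 0 0.1 0;0 0 0 0 0;0 0 0 0 0")

```text
t: 10.7
tcp_pos: [0.4381, -0.189, 0.0847]
tool_rot: [1.0, 0.002, 0.002, 0.001]
force: [-3.9, 2.5, 32.1]
finger_gap: -0.001
gripper_force: 16.2
```

Emit:
send_rows(commands="0 0 0 -1 0;0 0 0 -1 0;0 0.1 -1 0 0;0 0.1 -1 0 0;0 0.1 -1 0 0;0 0.1 -1 0 0;0 0 -1 0 0;0 0 -1 0 0;0 0 -1 0 0;0 0 -1 0 0;0 0 -1 0 0;0 0 -1 0 0;0 0 -1 0 0;0 0 -0.2 0 0;0 0 0 1 0;0 0 0 0.2 0;0 0 0 0 0")

```text
t: 12.12
tcp_pos: [0.4443, 0.0353, 0.0964]
tool_rot: [1.0, 0.002, -0.001, -0.0]
force: [0.3, 0.5, 0.7]
finger_gap: -0.003
gripper_force: 0.0
```

Emit:
send_rows(commands="0 0 0 0.2 0;0 0 0 0.2 0;0 0 0 0.1 0;0 0 0 0 0")

```text
t: 12.45
tcp_pos: [0.4443, 0.0349, 0.0871]
tool_rot: [1.0, 0.001, -0.0, 0.0]
force: [0.8, 0.0, -0.4]
finger_gap: 0.003
gripper_force: 0.0
```

Emit:
send_rows(commands="0 0 0 0.2 0;0 0 0 0.1 0;0 0 0 0.1 0;0 0 0 0 0;0 0 0 0 0")

```text
t: 12.87
tcp_pos: [0.4445, 0.0348, 0.0844]
tool_rot: [1.0, 0.002, 0.002, 0.001]
force: [-10.4, -0.4, 60.5]
finger_gap: 0.001
gripper_force: 30.5
```

Emit:
send_rows(commands="0 0 0 -1 0;0 0 0 -1 0;0 -0.2 1 -1 0;0 -0.2 1 -1 0;0 -0.2 1 -1 0;0 -0.2 1 -1 0;0 -0.2 1 -1 0;0 -0.2 1 -1 0;0 -0.2 1 -1 0;85 -0.2 1 -1 0;85 -0.2 1 -1 0;85 -0.2 1 -1 0;85 -0.2 1 0 0;85 0 0.7 0 0;85 0 0 0 0;85 0 0 0 0;85 0 0 0 0")

```text
t: 14.28
tcp_pos: [0.4005, -0.1976, 0.3179]
tool_rot: [1.0, 0.002, -0.001, -0.001]
force: [-0.6, -0.0, -0.6]
finger_gap: 0.999
gripper_force: 0.0
```

```bash
python3 - <<'E'
from h import *
d=snap('wrist','w3'); plan(.4,-.2,.33,0); np.savez('w3.npz',**d)
s=snap('scene','s3')
E
```

```text
t 14.3 yaw 0.004 q6 0.86 spin 0.06 before-spin dxyz [-0.03  0.13 -0.6 ] after-spin [-0.03  0.13 -0.6 ]
```

View pics/w3.png

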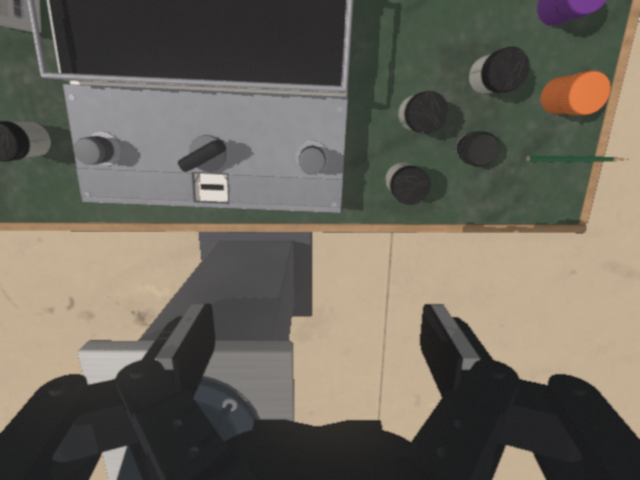

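View pics/s3.png

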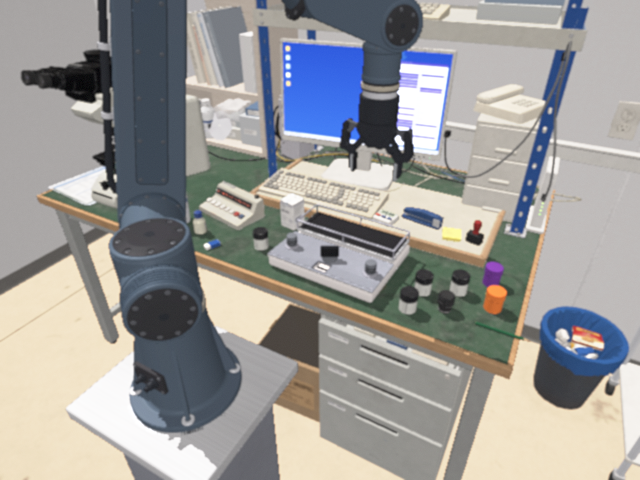

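```bash
python3 - <<'E'
from h import *
d=dict(np.load('w3.npz'))
g=d['pixels'].max(2); 
m=((g<60)*255).astype(np.uint8); m[230:]=0; m[:,:380]*=1; m[:, :380]=0
n,l,st,c=cv2.connectedComponentsWithStats(m)
print(st[st[:,4]>300])
pts={}
for nm,u,v,z in [('A',412,185,.054),('B',428,112,.054),('C',509,69,.054),('eye',485,149,.046),('D',8,141,.054),
 ('railFR',345,89,.08),('railFL',42,80,.08),('purple',570,8,.054),('orange',592,92,.054)]:
  print(nm,ray(d,u,v,z).round(4))
b=snap('side')
for u,v in [(308,304),(334,301),(352,318),(305,216)]: print(ray(b,u,v-1,.054).round(3))
a=snap('scene'); print('carton',ray(a,292,203-5,.089).round(3),ray(b,346,206,.089).round(3))
E
```

```text
[[     0      0    640    480 299504]
 [   553      5     54     32    689]
 [   482     47     52     56   2151]
 [   405     91     59     49   2016]
 [   457    131     46     38   1264]
 [   391    166     46     39   1327]]
A [ 0.4083 -0.3024  0.054 ]
B [ 0.4851 -0.3124  0.054 ]
C [ 0.5264 -0.3899  0.054 ]
eye [ 0.447  -0.3811  0.046 ]
D [0.4539 0.1345 0.054 ]
railFR [ 0.5053 -0.2234  0.08  ]
railFL [0.5122 0.0655 0.08  ]
purple [ 0.5802 -0.4392  0.054 ]
orange [ 0.5052 -0.4786  0.054 ]
[ 0.413 -0.314  0.054]
[ 0.49  -0.312  0.054]
[ 0.529 -0.389  0.054]
[0.456 0.148 0.054]
carton [0.598 0.132 0.089] [0.6   0.133 0.089]
```

```bash
cat >> h.py <<'E'
def lids():
    for n in ('scene','side'):
        d=snap(n); g=d['pixels'].astype(int).max(2); out=[]
        for p in [(.41,-.303),(.487,-.312),(.528,-.39),(.455,.137)]:
            u,v=proj(d,[*p,.046]).round().astype(int); r=11
            w=g[v-r:v+r+1,u-r:u+r+1]<75; ys,xs=np.nonzero(w)
            out.append((len(xs),round(xs.mean()-r,1) if len(xs) else 0,round(ys.mean()-r,1) if len(xs) else 0))
        print(n,out)
E
python3 - <<'E'
from h import *
plan(.410,-.303,.15,1.53);lids()
E
```

```text
t 14.5 yaw 0.005 q6 0.86 spin -21.85 before-spin dxyz [0.43 5.28 8.42] after-spin [-5.25  0.66  8.42]
scene [(261, np.float64(-1.4), np.float64(0.4)), (223, np.float64(-1.4), np.float64(1.5)), (214, np.float64(-0.4), np.float64(0.9)), (144, np.float64(-4.1), np.float64(-0.1))]
side [(332, np.float64(-0.1), np.float64(-1.0)), (350, np.float64(-0.1), np.float64(-1.1)), (267, np.float64(-0.1), np.float64(2.1)), (289, np.float64(-0.6), np.float64(-1.3))]
```

Emit:
send_rows(commands="70 0.1 1 0 0;70 0.1 1 0 0;70 0.1 1 0 0;70 0.1 1 0 0;70 0 1 0 0;70 0 0.3 0 0;70 0 0 0.5 -1;70 0 0 0.5 -1;70 0 0 0.5 -1;70 0 0 0.5 -1;70 0 0 0.5 -1;70 0 0 0.5 -1;70 0 0 0.5 -1;70 0 0 0.5 -1;70 0 0 0.5 -1;70 0 0 0.5 -1;70 0 0 0.5 -1;70 0 0 0.5 -1;70 0 0 0.5 -1;70 0 0 0.5 -1")

```text
t: 16.25
tcp_pos: [0.4095, -0.3037, 0.1785]
tool_rot: [0.881, 0.473, 0.0, -0.0]
force: [0.4, -0.1, 0.7]
finger_gap: 0.817
gripper_force: 0.0
```

Emit:
send_rows(commands="70 0 0 0.5 -1;70 0 0 0.5 -1;70 0 0 0.5 -1;70 0 0 0 -1;70 0 0 0 -1;70 0 0 0 -1;70 0 0 0 -1;70 0 0 0 -0.85;70 0 0 0 0;70 0 0 0 0")

```text
t: 17.08
tcp_pos: [0.4096, -0.304, 0.149]
tool_rot: [0.722, 0.692, 0.0, -0.0]
force: [-0.0, -0.8, -0.9]
finger_gap: 0.823
gripper_force: 0.0
```

```bash
python3 - <<'E'
from h import *
plan(.410,-.303,.037,1.53);lids()
snap('wrist','w4');print(readout.sense()['finger_gap'])
E
```

```text
t 17.1 yaw 1.528 q6 -0.82 spin -0.03 before-spin dxyz [0.05 0.02 5.6 ] after-spin [0.05 0.02 5.6 ]
scene [(251, np.float64(-1.2), np.float64(0.7)), (218, np.float64(-1.3), np.float64(1.6)), (211, np.float64(-0.4), np.float64(1.0)), (140, np.float64(-4.2), np.float64(0.0))]
side [(326, np.float64(-0.0), np.float64(-1.1)), (346, np.float64(0.0), np.float64(-1.2)), (259, np.float64(-0.2), np.float64(2.0)), (445, np.float64(0.0), np.float64(-1.6))]
0.8202296318001775
```

View pics/w4.png

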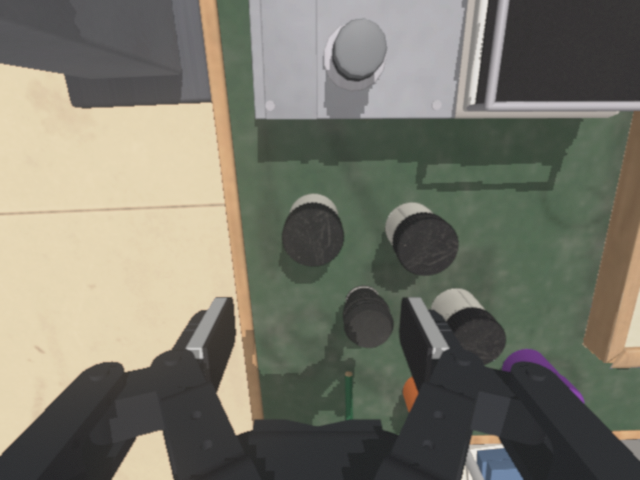

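```bash
python3 - <<'E'
from h import *
d=snap('wrist')
for u,v in [(313,235),(425,244),(474,337)]: print(ray(d,u,v,.054).round(4))
E
```

```text
[ 0.4071 -0.2995  0.054 ]
[ 0.4825 -0.3091  0.054 ]
[ 0.5224 -0.3838  0.054 ]
```

Emit:
send_rows(commands="70 0.15 -0.1 1 0;70 0 0 1 0;70 0 0 1 0;70 0 0 1 0;70 0 0 1 0;70 0 0 0.6 0;70 0 0 0 0;25 0 0 0 0;25 0 0 0 0;25 0 0 0 0;25 0 0 0 0;25 0 0 0 0;25 0 0 0 0;25 0 0 0 0", grip_force=30)

```text
t: 18.45
tcp_pos: [0.4081, -0.3021, 0.0378]
tool_rot: [0.722, 0.692, -0.0, 0.001]
force: [0.4, -0.1, 6.3]
finger_gap: 0.483
gripper_force: 30.8
```

```bash
python3 - <<'E'
from h import *
plan(.558,-.181,.21,1.53)
E
```

```text
t 18.4 yaw 1.529 q6 -0.82 spin -0.02 before-spin dxyz [ 6.35  7.25 -8.61] after-spin [ 6.36  7.24 -8.61]
```

Emit:
send_rows(commands="25 0 0 -1 0;25 0 0 -1 0;25 0 0 -1 0;25 0 0 -1 0;25 0 0 -1 0;25 0 0 -1 0;25 0 0 -1 0;25 1 1 -1 0;25 1 1 -0.6 0;25 1 1 0 0;25 1 1 0 0;25 1 1 0 0;25 1 1 0 0;25 0.35 1 0 0;25 0 0.25 0 0;25 0 0 0 0")

```text
t: 19.78
tcp_pos: [0.5588, -0.1804, 0.2087]
tool_rot: [0.721, 0.693, -0.0, 0.0]
force: [-0.8, -0.7, -0.3]
finger_gap: 0.486
gripper_force: 30.7
```

```bash
python3 - <<'E'
from h import *
plan(.558,-.181,.094,1.53)
d=snap('wrist','w5')
E
```

```text
t 19.8 yaw 1.531 q6 -0.46 spin 0.01 before-spin dxyz [-0.03 -0.04  5.73] after-spin [-0.03 -0.04  5.73]
```

View pics/w5.png

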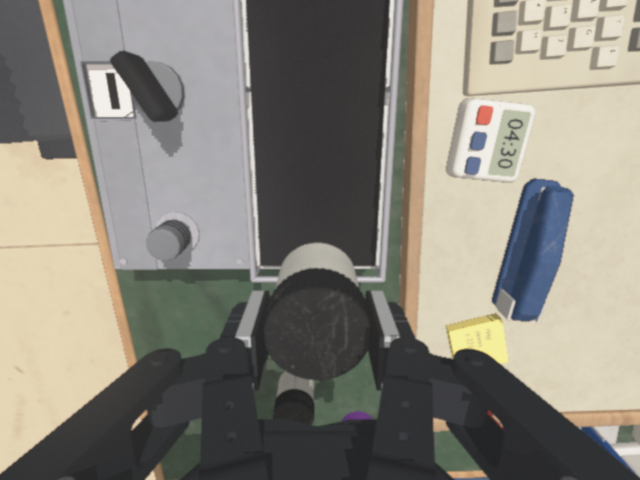

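```bash
python3 - <<'E'
from h import *
d=snap('wrist')
L,R=ray(d,260,265,.055),ray(d,377,268,.055)
print(L,R,(L+R)/2, ray(d,251,87,.055),ray(d,385,90,.055), ray(d,165,241,.077),ray(d,252,279,.08),ray(d,384,279,.08))
E
```

```text
[ 0.5065     -0.22049362  0.055     ] [ 0.60756447 -0.22738599  0.055     ] [ 0.55703224 -0.2239398   0.055     ] [ 0.5126436  -0.07795286  0.055     ] [ 0.61182851 -0.08402131  0.055     ] [ 0.4383423  -0.18811684  0.077     ] [ 0.50371505 -0.22191004  0.08      ] [ 0.6092084  -0.22616436  0.08      ]
```

Emit:
send_rows(commands="25 0 0 1 0;25 0 0 1 0;25 0 0 1 0;25 0 0 1 0;25 0 0 1 0;25 0 0 0.4 0;25 0 0 0.2 0;25 0 0 0.15 0;25 0 0 0 0")

```text
t: 20.63
tcp_pos: [0.5577, -0.1813, 0.0942]
tool_rot: [0.722, 0.692, 0.0, 0.0]
force: [-0.2, -0.4, -0.2]
finger_gap: 0.486
gripper_force: 30.7
```

Emit:
send_rows(commands="58 0 0 0 0;58 0 0 0 0;58 0 0 0 0;58 0 0 0 0;58 0 0 -0.5 0;58 0 0 -1 0;58 0 0 -1 0;58 0 0 -1 0;70 0 0 -1 0;70 0 0 0 0;70 0 0 0 0")

```text
t: 21.55
tcp_pos: [0.5587, -0.1812, 0.1858]
tool_rot: [0.722, 0.692, 0.001, 0.002]
force: [-0.1, -0.5, -0.3]
finger_gap: 0.819
gripper_force: 0.0
```

```bash
python3 - <<'E'
from h import *
plan(.485,-.311,.15,1.53);lids()
E
```

```text
t 21.6 yaw 1.529 q6 -0.46 spin -0.01 before-spin dxyz [-6.64 -3.42  1.79] after-spin [-6.64 -3.41  1.79]
scene [(12, np.float64(-1.8), np.float64(-10.1)), (238, np.float64(-1.6), np.float64(1.3)), (233, np.float64(-0.9), np.float64(1.0)), (142, np.float64(-4.1), np.float64(-0.0))]
side [(261, np.float64(0.2), np.float64(-2.4)), (352, np.float64(0.2), np.float64(-1.1)), (323, np.float64(1.1), np.float64(1.6)), (259, np.float64(-0.3), np.float64(-0.8))]
```

Emit:
send_rows(commands="70 -1 -0.5 0 0;70 -1 -0.5 0 0;70 -1 -0.5 0 0;70 -1 -0.5 0 0;70 -1 -0.5 0 0;70 -1 -0.5 0 0;70 -0.65 -0.4 0.8 0;70 0 0 1 0;70 0 0 1 0;70 0 0 1 0;70 0 0 1 0;70 0 0 1 0;70 0 0 1 0;70 0 0 0.6 0;70 0 0 0 0;25 0 0 0 0;25 0 0 0 0;25 0 0 0 0;25 0 0 0 0;25 0 0 0 0")

```text
t: 23.32
tcp_pos: [0.4847, -0.3112, 0.0369]
tool_rot: [0.722, 0.692, 0.0, 0.001]
force: [0.5, -0.6, -1.2]
finger_gap: 0.481
gripper_force: 30.4
```

Emit:
send_rows(commands="25 0 0 0 0;25 0 0 0 0;25 0 0 0 0")

```text
t: 23.57
tcp_pos: [0.4847, -0.3112, 0.0368]
tool_rot: [0.722, 0.692, 0.0, 0.001]
force: [0.2, 0.6, 5.3]
finger_gap: 0.486
gripper_force: 30.8
```

```bash
python3 - <<'E'
from h import *
plan(.561,-.115,.21,1.53)
E
```

```text
t 23.6 yaw 1.529 q6 -0.72 spin -0.02 before-spin dxyz [ 9.95  3.41 -8.66] after-spin [ 9.96  3.41 -8.66]
```

Emit:
send_rows(commands="25 0 0 -1 0;25 0 0 -1 0;25 0 0 -1 0;25 0 0 -1 0;25 0 0 -1 0;25 0 0 -1 0;25 0 0 -1 0;25 1 0.4 -1 0;25 1 0.4 -0.66 0;25 1 0.4 0 0;25 1 0.4 0 0;25 1 0.4 0 0;25 1 0.4 0 0;25 1 0.4 0 0;25 1 0.4 0 0;25 1 0.2 0 0;25 0.95 0 0 0;25 0 0 0 0;25 0 0 0 0")

```text
t: 25.15
tcp_pos: [0.5602, -0.1139, 0.2088]
tool_rot: [0.721, 0.693, -0.0, -0.0]
force: [0.7, -0.2, -0.4]
finger_gap: 0.489
gripper_force: 30.6
```

```bash
python3 - <<'E'
from h import *
plan(.561,-.115,.093,1.53)
E
```

```text
t 25.1 yaw 1.531 q6 -0.36 spin 0.02 before-spin dxyz [-0.05  0.05  5.79] after-spin [-0.05  0.04  5.79]
```

Emit:
send_rows(commands="25 0 0 1 0;25 0 0 1 0;25 0 0 1 0;25 0 0 1 0;25 0 0 1 0;25 0 0 0.4 0;25 0 0 0.2 0;25 0 0 0.19 0;25 0 0 0 0;58 0 0 0 0;58 0 0 0 0;58 0 0 0 0;58 0 0 0 0;58 0 0 -0.5 0;58 0 0 -1 0;58 0 0 -1 0;58 0 0 -1 0;70 0 0 -1 0;70 0 0 0 0;70 0 0 0 0")

```text
t: 26.82
tcp_pos: [0.5614, -0.1151, 0.1852]
tool_rot: [0.722, 0.692, 0.001, 0.002]
force: [-0.3, -0.8, -0.6]
finger_gap: 0.818
gripper_force: 0.0
```

```bash
python3 - <<'E'
from h import *
plan(.526,-.388,.15,1.53);lids()
E
```

```text
t 26.8 yaw 1.529 q6 -0.36 spin -0.01 before-spin dxyz [-13.7   -1.21   1.78] after-spin [-13.71  -1.21   1.76]
scene [(193, np.float64(1.2), np.float64(-2.1)), (257, np.float64(0.7), np.float64(1.5)), (223, np.float64(-0.6), np.float64(1.0)), (146, np.float64(-4.1), np.float64(-0.1))]
side [(264, np.float64(0.1), np.float64(-2.3)), (443, np.float64(0.2), np.float64(1.0)), (443, np.float64(-0.5), np.float64(-1.3)), (272, np.float64(-0.4), np.float64(-1.1))]
```

Emit:
send_rows(commands="64 -1 -0.2 0 0;64 -1 -0.2 0 0;64 -1 -0.2 0 0;64 -1 -0.2 0 0;64 -1 -0.2 0 0;64 -1 -0.2 0 0;64 -1 0 0 0;64 -1 0 0 0;64 -1 0 0 0;64 -1 0 0 0;64 -1 0 0 0;64 -1 0 0 0;64 -1 0 0 0;64 -0.7 0 0.8 0;64 0 0 1 0;64 0 0 0 0;64 0 0 0 0")

```text
t: 28.33
tcp_pos: [0.5236, -0.3862, 0.1447]
tool_rot: [0.722, 0.692, 0.0, -0.003]
force: [0.4, 0.2, 0.4]
finger_gap: 0.745
gripper_force: 0.0
```

```bash
python3 - <<'E'
from h import *
plan(.526,-.388,.037,1.53);lids()
d=snap('wrist','w6')
m=d['pixels'].max(2); print(proj(d,[.526,-.388,.054]),proj(d,[.447,-.381,.046]))
E
```

```text
t 28.3 yaw 1.528 q6 -0.76 spin -0.02 before-spin dxyz [-0.11  0.15  5.38] after-spin [-0.08  0.12  5.39]
scene [(11, np.float64(-9.7), np.float64(-10.1)), (8, np.float64(-10.6), np.float64(-3.9)), (214, np.float64(-0.4), np.float64(0.9)), (144, np.float64(-4.1), np.float64(-0.1))]
side [(256, np.float64(0.2), np.float64(-2.5)), (295, np.float64(0.5), np.float64(-2.4)), (258, np.float64(-0.2), np.float64(2.1)), (256, np.float64(-0.2), np.float64(-0.8))]
[318.33662937 243.99728337] [203.1369276 234.9462853]
```

View pics/w6.png

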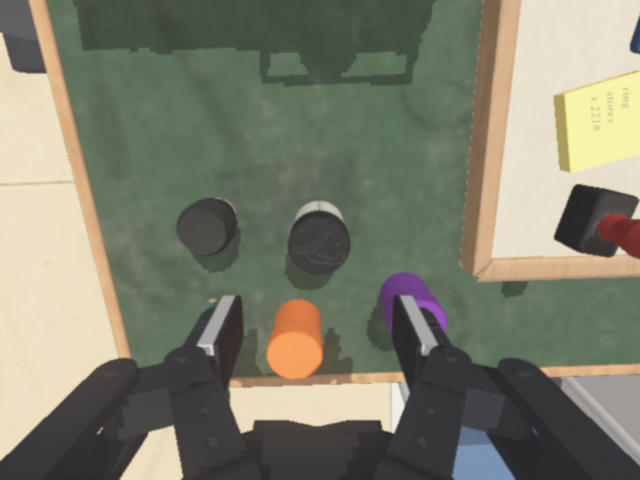

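Emit:
send_rows(commands="64 -0.1 0.1 1 0;64 0 0 1 0;64 0 0 1 0;64 0 0 1 0;64 0 0 1 0;64 0 0 0.35 0;64 0 0 0 0;25 0 0 0 0;25 0 0 0 0;25 0 0 0 0;25 0 0 0 0;25 0 0 0 0;25 0 0 0 0;25 0 0 0 0")

```text
t: 29.65
tcp_pos: [0.5281, -0.3906, 0.0422]
tool_rot: [0.722, 0.692, 0.0, 0.002]
force: [-0.0, -0.0, 5.6]
finger_gap: 0.482
gripper_force: 31.1
```

```bash
python3 - <<'E'
from h import *
plan(.5635,-.049,.21,1.53)
E
```

```text
t 29.6 yaw 1.529 q6 -0.76 spin -0.02 before-spin dxyz [17.12  1.08 -8.43] after-spin [17.14  1.07 -8.39]
```

Emit:
send_rows(commands="25 0 0 -1 0;25 0 0 -1 0;25 0 0 -1 0;25 0 0 -1 0;25 0 0 -1 0;25 0 0 -1 0;25 0 0 -1 0;25 1 0.1 -1 0;25 1 0.1 -0.4 0;25 1 0.1 0 0;25 1 0.1 0 0;25 1 0.1 0 0;25 1 0.1 0 0;25 1 0.1 0 0;25 1 0.1 0 0;25 1 0.1 0 0;25 1 0.1 0 0;25 1 0.1 0 0;25 1 0 0 0;25 1 0 0 0")

```text
t: 31.32
tcp_pos: [0.5596, -0.1298, 0.2083]
tool_rot: [0.722, 0.692, -0.0, -0.0]
force: [-0.4, 0.7, -0.1]
finger_gap: 0.483
gripper_force: 30.6
```

Emit:
send_rows(commands="25 1 0 0 0;25 1 0 0 0;25 1 0 0 0;25 1 0 0 0;25 0.12 0 0 0;25 0 0 0 0;25 0 0 0 0;25 0 0 0 0")

```text
t: 31.98
tcp_pos: [0.5635, -0.0495, 0.2084]
tool_rot: [0.722, 0.692, -0.0, 0.0]
force: [0.4, -0.7, -0.2]
finger_gap: 0.486
gripper_force: 30.6
```

```bash
python3 - <<'E'
from h import *
plan(.5635,-.049,.098,1.53);lids()
E
```

```text
t 32.0 yaw 1.528 q6 -0.24 spin -0.03 before-spin dxyz [ 0.03 -0.    5.52] after-spin [ 0.03 -0.    5.52]
scene [(261, np.float64(0.0), np.float64(-4.8)), (191, np.float64(-4.1), np.float64(3.8)), (0, 0, 0), (148, np.float64(-4.1), np.float64(-0.2))]
side [(267, np.float64(0.0), np.float64(-2.2)), (471, np.float64(0.2), np.float64(1.1)), (373, np.float64(-2.2), np.float64(2.1)), (287, np.float64(-0.4), np.float64(-1.2))]
```

Emit:
send_rows(commands="25 0 0 1 0;25 0 0 1 0;25 0 0 1 0;25 0 0 1 0;25 0 0 1 0;25 0 0 0.3 0;25 0 0 0.2 0;25 0 0 0 0;25 0 0 0 0;58 0 0 0 0;58 0 0 0 0;58 0 0 0 0;58 0 0 0 0;58 0 0 -0.5 0;58 0 0 -1 0;58 0 0 -1 0;58 0 0 -1 0;70 0 0 -1 0;70 0 0 0 0;70 0 0 0 0")

```text
t: 33.75
tcp_pos: [0.5642, -0.0487, 0.1901]
tool_rot: [0.722, 0.692, 0.001, 0.002]
force: [-0.8, 0.2, 0.1]
finger_gap: 0.819
gripper_force: 0.0
```

```bash
python3 - <<'E'
from h import *
plan(.42,.06,.22,1.53);lids()
d=snap('wrist','w7')
E
```

```text
t 33.8 yaw 1.529 q6 -0.24 spin -0.02 before-spin dxyz [ 5.13 -7.42 -1.53] after-spin [ 5.14 -7.42 -1.49]
scene [(226, np.float64(0.5), np.float64(-5.5)), (162, np.float64(-3.7), np.float64(4.6)), (0, 0, 0), (147, np.float64(-4.1), np.float64(-0.2))]
side [(275, np.float64(0.1), np.float64(-2.0)), (462, np.float64(0.4), np.float64(1.0)), (371, np.float64(-2.3), np.float64(2.2)), (293, np.float64(-0.2), np.float64(-1.2))]
```

View pics/w7.png

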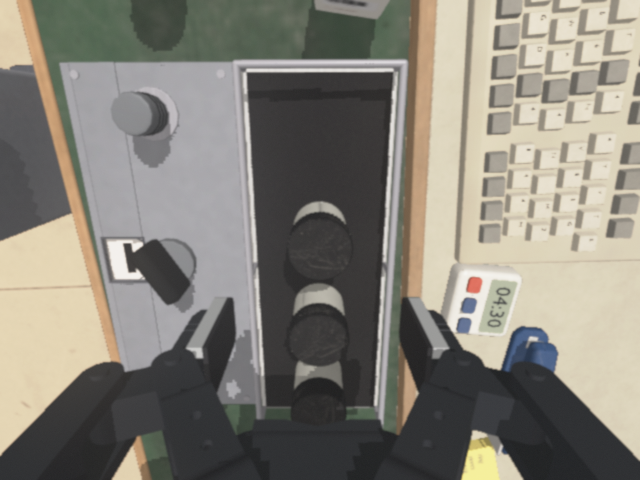

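Emit:
send_rows(commands="70 0 -1 -1 0;70 0.5 -1 -1 0;70 0.5 -1 0 0;70 0.5 -1 0 0;70 0.5 -1 0 0;70 0.5 -1 0 0;70 0.5 -0.5 0 0;70 0.5 0 0 0;70 0.5 0 0 0;70 0 0 0 0;70 0 0 0 0;70 0 0 0 0")

```text
t: 34.9
tcp_pos: [0.438, 0.0367, 0.2282]
tool_rot: [0.722, 0.692, 0.0, 0.0]
force: [-0.7, -0.7, -0.7]
finger_gap: 0.818
gripper_force: 0.0
```

```bash
python3 - <<'E'
from h import *
d=snap('wrist','w8'); print(proj(d,[.4555,.137,.054]),proj(d,[.60,.132,.089]))
plan(.4555,.137,.12,1.53)
E
```

```text
[333.38834252  88.83306061] [541.32617063  83.96428944]
t 35.0 yaw 1.529 q6 -0.13 spin -0.02 before-spin dxyz [5.06 0.67 5.41] after-spin [5.05 0.68 5.41]
```

View pics/w8.png

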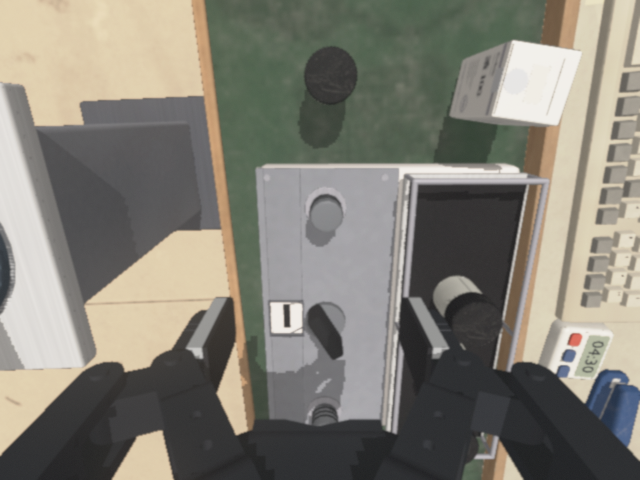

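```bash
python3 - <<'E'
from h import *
d=snap('wrist'); p=ray(d,331,74.5,.054); print(p)
plan(p[0],p[1],.037,1.53)
print(proj(d,[.566,.019,.109]))
E
```

```text
[0.45366262 0.14740586 0.054     ]
t 35.0 yaw 1.529 q6 -0.13 spin -0.02 before-spin dxyz [5.58 0.57 9.56] after-spin [5.57 0.58 9.56]
[488.71565981 246.34327463]
```

Emit:
send_rows(commands="70 1 0.1 0 0;70 1 0.1 0 0;70 1 0.1 0 0;70 1 0.1 0 0;70 1 0.1 1 0;70 0.53 0.1 1 0;70 0 0 1 0;70 0 0 1 0;70 0 0 1 0;70 0 0 1 0;70 0 0 1 0;70 0 0 1 0;70 0 0 1 0;70 0 0 0.5 0;70 0 0 0 0;25 0 0 0 0;25 0 0 0 0;25 0 0 0 0;25 0 0 0 0;25 0 0 0 0")

```text
t: 36.67
tcp_pos: [0.4543, 0.1469, 0.0393]
tool_rot: [0.722, 0.692, 0.001, 0.001]
force: [-0.1, -0.7, 4.2]
finger_gap: 0.488
gripper_force: 30.7
```

Emit:
send_rows(commands="25 0 0 0 0;25 0 0 0 0;25 0 0 0 0")

```text
t: 36.92
tcp_pos: [0.4543, 0.1469, 0.0393]
tool_rot: [0.722, 0.692, 0.001, 0.001]
force: [0.7, 0.1, 6.9]
finger_gap: 0.488
gripper_force: 31.0
```

```bash
python3 - <<'E'
from h import *
plan(.566,.017,.21,1.53)
E
```

```text
t 36.9 yaw 1.529 q6 0.12 spin -0.02 before-spin dxyz [-6.26  5.87 -8.52] after-spin [-6.26  5.85 -8.53]
```

Emit:
send_rows(commands="25 0 0 -1 0;25 0 0 -1 0;25 0 0 -1 0;25 0 0 -1 0;25 0 0 -1 0;25 0 0 -1 0;25 0 0 -1 0;25 -1 0.9 -1 0;25 -1 1 -0.5 0;25 -1 1 0 0;25 -1 1 0 0;25 -1 1 0 0;25 -1 0.95 0 0;25 -0.25 0 0 0;25 0 0 0 0;25 0 0 0 0")

```text
t: 38.25
tcp_pos: [0.5639, 0.0173, 0.2078]
tool_rot: [0.722, 0.692, -0.001, -0.001]
force: [-0.0, -0.7, 0.3]
finger_gap: 0.488
gripper_force: 30.8
```

```bash
python3 - <<'E'
from h import *
plan(.566,.017,.0955,1.53)
E
```

```text
t 38.2 yaw 1.528 q6 -0.13 spin -0.03 before-spin dxyz [-0.02  0.12  5.62] after-spin [-0.01  0.11  5.62]
```

Emit:
send_rows(commands="25 0 0.1 1 0;25 0 0 1 0;25 0 0 1 0;25 0 0 1 0;25 0 0 1 0;25 0 0 0.3 0;25 0 0 0.3 0;25 0 0 0 0;25 0 0 0 0;58 0 0 0 0;58 0 0 0 0;58 0 0 0 0;58 0 0 0 0;58 0 0 -0.5 0;58 0 0 -1 0;58 0 0 -1 0;58 0 0 -1 0;70 0 0 -1 0;70 0 0 -1 0;70 0 0 -1 0")

```text
t: 39.92
tcp_pos: [0.567, 0.0169, 0.2282]
tool_rot: [0.722, 0.692, 0.0, 0.0]
force: [-0.9, 0.0, -0.7]
finger_gap: 0.817
gripper_force: 0.0
```

Emit:
send_rows(commands="70 -0.5 0 -1 0;70 -1 -1 0 0;70 -1 -1 0 0;70 -1 -1 0 0;70 -1 -1 0 0;70 -1 -1 0 0;70 -1 -1 0 0;70 -1 -1 0 0;70 -1 0 0 0;70 0 0 0 0;70 0 0 0 0;70 0 0 0 0")

```text
t: 40.92
tcp_pos: [0.4202, -0.1467, 0.2468]
tool_rot: [0.722, 0.692, 0.0, 0.0]
force: [0.4, 0.4, 0.2]
finger_gap: 0.818
gripper_force: 0.0
```

```bash
python3 - <<'E'
from h import *
d=snap('wrist'); a=snap('scene'); b=snap('side')
f=lambda i,x0,y0,w,h,s:cv2.resize(i['pixels'][y0:y0+h,x0:x0+w],None,fx=s,fy=s,interpolation=2)
r=np.zeros((600,800,3),np.uint8)
x=f(d,0,0,640,480,.6); r[:288,:384]=x
x=f(a,150,190,380,150,2.1)[:312,:800]; r[288:288+x.shape[0],:x.shape[1]]=x
x=f(b,260,180,180,125,2.3)[:288]; r[:x.shape[0],386:800]=x[:,:414]
cv2.imwrite('pics/fin.png',r[:,:,::-1]); lids(); plan(.42,-.1,.26,1.53)
E
```

```text
scene [(11, np.float64(-9.7), np.float64(-10.1)), (14, np.float64(-10.4), np.float64(-3.4)), (0, 0, 0), (0, 0, 0)]
side [(270, np.float64(0.1), np.float64(-2.1)), (296, np.float64(0.2), np.float64(-2.0)), (243, np.float64(0.2), np.float64(5.4)), (272, np.float64(0.2), np.float64(-1.2))]
t 41.2 yaw 1.53 q6 -0.55 spin 0.0 before-spin dxyz [ 2.31 -0.11 -0.69] after-spin [ 2.31 -0.11 -0.69]
```

View pics/fin.png

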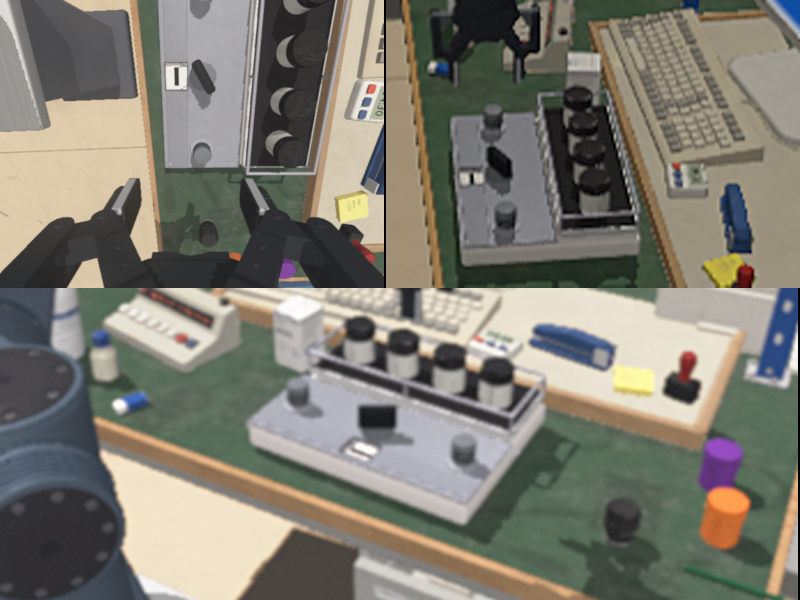

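```bash
python3 - <<'E'
from h import *
a=snap('scene');b=snap('side')
for z in (.3,.2,.15,.1,.054):
  p=ray(a,169,169,z); print(z,p.round(3),proj(b,p).round(0))
p=ray(b,293,190,0);print('bottle base',p.round(3),proj(a,p).round(0), 'shadowed pts',[(ray(b,293,v,.03).round(2),proj(a,ray(b,293,v,.03)).round(0)) for v in (180,170,160,155)])
g=cv2.imread('pics/side0.png').max(2)
m=((g<55)*255).astype(np.uint8); n,l,st,c=cv2.connectedComponentsWithStats(m)
for s in st[1:]:
  if s[4]>30: print(s, ray(b,s[0]+s[2]/2,s[1]+s[3]/2,.045).round(2))
plan(.442,-.077,.064,2.05)
E
```

```text
0.3 [0.254 0.225 0.3  ] [242. 146.]
0.2 [0.405 0.4   0.2  ] [283. 147.]
0.15 [0.48  0.487 0.15 ] [301. 147.]
0.1 [0.555 0.575 0.1  ] [317. 147.]
0.054 [0.624 0.656 0.054] [331. 148.]
bottle base [0.437 0.416 0.   ] [186. 224.] shadowed pts [(array([0.44, 0.44, 0.03]), array([178., 213.])), (array([0.45, 0.52, 0.03]), array([160., 206.])), (array([0.46, 0.61, 0.03]), array([142., 198.])), (array([0.46, 0.66, 0.03]), array([133., 194.]))]
[ 200   27  120  134 5045] [0.35 1.33 0.04]
[163  29  25  45 205] [-0.13  2.09  0.04]
[182  92  10  36  90] [-0.01  1.17  0.04]
[295 105  22   9 105] [0.57 1.1  0.04]
[286 106  46  32 891] [0.56 0.95 0.04]
[325 142  11  11  97] [0.63 0.68 0.04]
[ 208  161   54   42 1266] [0.21 0.43 0.04]
[139 164  26  17 277] [-0.11  0.55  0.04]
[496 182   6   9  31] [1.22 0.26 0.04]
[164 184  11  18  46] [-0.03  0.38  0.04]
[284 187  14  20 106] [0.42 0.29 0.04]
[167 201  38  18 177] [0.04 0.25 0.04]
[210 211   8  29  85] [0.14 0.14 0.04]
[174 212  21  35 205] [0.04 0.13 0.04]
[299 213  12   9  88] [0.46 0.15 0.04]
[229 214  46  54 675] [0.26 0.03 0.04]
[303 226   8   7  35] [0.45 0.07 0.04]
[ 329  226   38   47 1305] [ 0.57 -0.06  0.04]
[299 245  17  12 127] [ 0.44 -0.05  0.04]
[287 246  83  64 945] [ 0.49 -0.2   0.04]
[ 230  263   40   72 1306] [ 0.25 -0.26  0.04]
[308 269   8   7  38] [ 0.44 -0.17  0.04]
[336 274  33   6 133] [ 0.56 -0.2   0.04]
[410 303  10  15 100] [ 0.71 -0.38  0.04]
[344 313  16  15 176] [ 0.53 -0.39  0.04]
[315 315  25  29 407] [ 0.46 -0.42  0.04]
[297 317  16  11 129] [ 0.4  -0.38  0.04]
[495 316  11   6  44] [ 0.94 -0.44  0.04]
[409 332   9  12  91] [ 0.68 -0.48  0.04]
[372 346  16  15 155] [ 0.58 -0.53  0.04]
[340 357  16  15 167] [ 0.49 -0.55  0.04]
[218 376  25  60 137] [ 0.19 -0.64  0.04]
[150 432  24  11  47] [ 0.03 -0.71  0.04]
[316 435   1  37  37] [ 0.38 -0.8   0.04]
t 41.3 yaw 1.53 q6 -0.55 spin -7.45 before-spin dxyz [3.51 0.95 9.11] after-spin [2.58 2.57 9.11]
```

```bash
python3 - <<'E'
from h import *
plan(.4377,-.190,.057,1.53)
E
```

```text
t 41.3 yaw 1.53 q6 -0.55 spin -0.0 before-spin dxyz [-2.14  0.96  9.46] after-spin [-2.14  0.96  9.46]
```

Emit:
send_rows(commands="55 -1 0.5 0 0;55 -1 0.46 0 0;55 -0.14 0 0 0;55 0 0 1 0;55 0 0 1 0;55 0 0 1 0;55 0 0 1 0;55 0 0 1 0;55 0 0 1 0;55 0 0 1 0;55 0 0 1 0;55 0 0 0.7 0;55 0 0 0.5 0;55 0 0 0.25 0;55 0 0 0 0;15 0 0 0 0;15 0 0 0 0;15 0 0 0 0;15 0 0 0 0;15 0 0 0 0", grip_force=40)

```text
t: 42.93
tcp_pos: [0.4369, -0.1906, 0.0583]
tool_rot: [0.722, 0.692, -0.0, -0.0]
force: [-4.1, -0.6, 5.7]
finger_gap: 0.313
gripper_force: 39.7
```

Emit:
send_rows(commands="15 0 0 0 0;15 0 0 0 0;15 0 0 0 0;15 0 0 -0.2 0;15 0 0 -0.2 0;15 0 0 -0.2 0;15 0 0 -0.2 0;15 0 0 -0.05 0;15 0 0 0 0;15 0 0 0 0")

```text
t: 43.77
tcp_pos: [0.4369, -0.1906, 0.0744]
tool_rot: [0.722, 0.692, -0.0, -0.0]
force: [-4.8, -3.7, -6.9]
finger_gap: 0.312
gripper_force: 41.2
```

Emit:
send_rows(commands="60 0 0 0 0;60 0 0 0 0;60 0 0 0 0;60 0 0 -0.5 0;60 0 0 -1 0;60 0 0 -1 0;60 0 0 -1 0;60 1 0 0 0;60 1 0 0 0;60 1 0 0 0;60 1 0 0 0;60 1 0 0 0;60 1 0 0 0;60 1 0 0 0;60 1 0 0 0;60 1 0 0 0;60 1 0 0 0;60 0 0 0 0")

```text
t: 45.27
tcp_pos: [0.4457, 0.0122, 0.1448]
tool_rot: [0.721, 0.693, 0.001, -0.0]
force: [-0.4, -0.4, -0.4]
finger_gap: 0.702
gripper_force: 0.0
```

```bash
python3 - <<'E'
from h import *
plan(.4462,.038,.057,1.53)
a=snap('scene','s9')
E
```

```text
t 45.3 yaw 1.532 q6 -0.19 spin 0.03 before-spin dxyz [ 1.29 -0.03  4.39] after-spin [ 1.29 -0.03  4.39]
```

Emit:
send_rows(commands="55 1 0 0 0;55 0.29 0 0 0;55 0 0 1 0;55 0 0 1 0;55 0 0 1 0;55 0 0 0.8 0;55 0 0 0.4 0;55 0 0 0.2 0;55 0 0 0 0;15 0 0 0 0;15 0 0 0 0;15 0 0 0 0;15 0 0 0 0;15 0 0 0 0;15 0 0 0 0;15 0 0 0 0;15 0 0 0 0")

```text
t: 46.73
tcp_pos: [0.4457, 0.035, 0.0572]
tool_rot: [0.722, 0.692, -0.001, -0.001]
force: [-3.6, -1.9, 6.2]
finger_gap: 0.314
gripper_force: 39.6
```

Emit:
send_rows(commands="15 0 0 -0.2 0;15 0 0 -0.2 0;15 0 0 -0.2 0;15 0 0 -0.2 0;15 0 0 -0.05 0;15 0 0 0 0;15 0 0 0 0;15 0 0 0 0")

```text
t: 47.4
tcp_pos: [0.4457, 0.0351, 0.0734]
tool_rot: [0.722, 0.692, -0.001, -0.001]
force: [-4.6, -3.5, -5.2]
finger_gap: 0.317
gripper_force: 41.5
```

Emit:
send_rows(commands="60 0 0 0 0;60 0 0 0 0;60 0 0 0 0;60 0 0 -0.5 0;60 0 0 -1 0;60 0 0 -1 0;60 0 0 -1 0;85 -1 0 -1 0;85 -1 0 -1 0;85 -1 0 -1 0;85 -1 0 -1 0;85 -1 0 -1 0;85 -1 0 -1 0;85 -1 0 0 0;85 -1 0 0 0;85 -1 0 0 0;85 -1 0 0 0;85 0 0 0 0;85 0 0 0 0")

```text
t: 48.98
tcp_pos: [0.4391, -0.1655, 0.2638]
tool_rot: [0.723, 0.691, 0.001, 0.001]
force: [0.0, -0.4, -0.3]
finger_gap: 0.995
gripper_force: 0.0
```

```bash
python3 - <<'E'
from h import *
s=readout.sense();print(s['tcp_pos'])
d=snap('wrist','w10');a=snap('scene')
g=cv2.cvtColor(d['pixels'],cv2.COLOR_RGB2GRAY)
for nm,x,y in [('L',.446,.0365),('R',.437,-.190)]:
  for i in (d,a):
    print(nm,[proj(i,[x,y,z]).round(1).tolist() for z in (.077,.093)])
c=cv2.HoughCircles(cv2.medianBlur(g,5),cv2.HOUGH_GRADIENT,1,40,param1=80,param2=18,minRadius=14,maxRadius=26)
print(c)
plan(.4416,-.0768,.064,2.05)
E
```

```text
[ 0.43910954 -0.16551381  0.26384959]
L [[313.7, -57.2], [313.6, -67.6]]
L [[292.4, 234.8], [292.2, 229.6]]
R [[315.3, 234.0], [315.3, 239.5]]
R [[370.6, 261.5], [371.0, 256.1]]
[[[313.5 105.5  23.1]
  [452.5  68.5  21. ]
  [315.5 233.5  15.2]
  [438.5 214.5  20.7]
  [445.5 146.5  21.1]
  [329.5 373.5  15.9]]]
t 49.1 yaw 1.529 q6 -0.56 spin -7.46 before-spin dxyz [ 4.36 -0.04  9.98] after-spin [3.8  2.15 9.98]
```

```bash
python3 - <<'E'
from h import *
a=snap('scene')['pixels'][:,:,::-1].copy(); o=cv2.imread('pics/s3.png')
f=lambda i:cv2.resize(i,None,fx=4,fy=4,interpolation=2)
for u,v in [(292,238),(371,265)]:
  t=f(o[v-9:v+7,u-8:u+8]); w=f(a[v-21:v+15,u-12:u+12])
  r=cv2.matchTemplate(w,t,cv2.TM_CCOEFF_NORMED); _,m,_,p=cv2.minMaxLoc(r); print(m,p[0]/4-4,p[1]/4-12)
E
```

```text
0.5916402339935303 -0.25 -3.75
0.9352726340293884 0.25 -4.25
```

Emit:
send_rows(commands="85 0 0 0 -1;85 0 0 0 -1;85 0 0 0 -1;85 0 0 0 -1;85 0 0 0 -1;85 0 0 0 -1;85 0 0 0 -1;85 0 0 0 -0.5;85 1 0.6 0 0;85 1 0.6 0 0;85 1 0.6 0 0;85 0.8 0.35 0 0;85 0 0 0 0;85 0 0 0 0")

```text
t: 50.3
tcp_pos: [0.4413, -0.0761, 0.2634]
tool_rot: [0.517, 0.856, -0.0, 0.0]
force: [0.3, -0.2, -0.3]
finger_gap: 0.997
gripper_force: 0.0
```

```bash
python3 - <<'E'
from h import *
plan(.4416,-.0768,.064,2.053)
E
```

```text
t 50.3 yaw 2.056 q6 -0.91 spin 0.04 before-spin dxyz [-0.03 -0.    9.97] after-spin [-0.04 -0.    9.97]
```

Emit:
send_rows(commands="60 0 0 1 0;60 0 0 1 0;60 0 0 1 0;60 0 0 1 0;60 0 0 1 0;60 0 0 1 0;60 0 0 1 0;60 0 0 1 0;60 0 0 1 0;60 0 0 0.97 0;60 0 0 0 0;8 0 0 0 0;8 0 0 0 0;8 0 0 0 0;8 0 0 0 0;8 0 0 0 0;8 0 0 0 0;8 0 0 0 0;8 0 0 0 0", grip_force=25)

```text
t: 51.88
tcp_pos: [0.4422, -0.078, 0.065]
tool_rot: [0.518, 0.855, 0.0, 0.001]
force: [-0.8, -1.7, 6.9]
finger_gap: 0.16
gripper_force: 29.2
```

Emit:
send_rows(commands="8 0 0 0 1;8 0 0 0 1;8 0 0 0 1;8 0 0 0 1;8 0 0 0 1;8 0 0 0 1;8 0 0 0 1;8 0 0 0 1;8 0 0 0 1;8 0 0 0 1;8 0 0 0 1;8 0 0 0 1;8 0 0 0 1;8 0 0 0 1;8 0 0 0 1;8 0 0 0 1;8 0 0 0 1;8 0 0 0 1;8 0 0 0 1;8 0 0 0 1")

```text
t: 53.55
tcp_pos: [0.4399, -0.0775, 0.065]
tool_rot: [0.947, 0.321, -0.001, -0.0]
force: [-4.9, -2.5, 10.6]
finger_gap: 0.157
gripper_force: 29.9
```

Emit:
send_rows(commands="8 0 0 0 1;8 0 0 0 1;8 0 0 0 1;8 0 0 0 1;8 0 0 0 1;8 0 0 0 1;8 0 0 0 1;8 0 0 0 1;8 0 0 0 1;8 0 0 0 1;8 0 0 0 0;8 0 0 0 0")

```text
t: 54.55
tcp_pos: [0.4394, -0.0763, 0.065]
tool_rot: [1.0, -0.021, -0.002, -0.001]
force: [-4.9, 2.4, 11.1]
finger_gap: 0.16
gripper_force: 30.0
```

```bash
python3 - <<'E'
from h import *
plan(.4416,-.0768,.064,-.041)
E
```

```text
t 54.5 yaw -0.042 q6 1.19 spin -0.02 before-spin dxyz [0.11 0.02 0.05] after-spin [0.11 0.02 0.05]
```

Now release, rise, and check the window and the cans numerically.

Emit:
send_rows(commands="60 0 0 0 0;60 0 0 0 0;60 0 0 0 0;60 0 0 0 0;60 0 0 -0.5 0;60 0 0 -1 0;60 0 0 -1 0;60 0 0 -1 0;60 0 0 -1 0;60 0 0 -1 0;60 0 0 -1 0;60 0 0 -1 0;60 0 0 -1 0;60 -1 0 -1 0;60 -1 0 -1 0;60 0 0 0 0;60 0 0 0 0;60 0 0 0 0")

```text
t: 56.05
tcp_pos: [0.4018, -0.076, 0.2737]
tool_rot: [1.0, -0.021, 0.0, 0.0]
force: [-0.5, 0.6, -0.0]
finger_gap: 0.7
gripper_force: 0.0
```

```bash
python3 - <<'E'
from h import *
s=readout.sense();print(s['tcp_pos'],s['t'])
d=snap('wrist','w11');snap('scene','s11')
w=np.array([.4418,-.077])-.039*np.array([1,-.041]); c=proj(d,[*w,.04]);print('win',c)
u,v=c.round().astype(int); g=d['pixels'].max(2)
sub=g[v-22:v+22,u-24:u+24]
m=((sub<90)*255).astype(np.uint8)
n,l,st,ce=cv2.connectedComponentsWithStats(m); 
for a,b in zip(st[1:],ce[1:]):
  if a[4]>8: print('dark',a,b.round(1)-[24,22])
m=((sub>190)*255).astype(np.uint8); ys,xs=np.nonzero(m); print('white box',xs.min()-24,xs.max()-24,ys.min()-22,ys.max()-22)
for r in sub[::2]: print(''.join('#' if x<90 else '.' if x>190 else '-' for x in r))
for y in(.017,-.049,-.115,-.181):
  u,v=proj(d,[.562-.04*(-.081-y)*-1*-1,y,.109]).round().astype(int)
  if 0<v<480: print(u,v,np.median(g[max(v-8,0):v+8,u-8:u+8]))
E
```

```text
[ 0.4018499  -0.07596228  0.27366301] 56.05
win [316.36034983 197.13056092]
dark [ 15   0  30  20 312] [  1.7 -13.9]
dark [22 25  5  6 25] [0.  5.6]
white box -15 17 -13 15
----------------######################----------
-----------------##################-------------
-----------------################---------------
-----------------###########################----
-----------------###############-----------##---
------------....--#############-------------#---
-----------.....--#############-......----------
-----------...--#################--.....--------
-----------..--#####--....--######--......------
-----------..--#####--.....--####--.......------
---------......-----........-----.........------
---------.................................------
---------.............-----...............------
----------..........--#####--.............------
----------..........--#####--.............------
----------...........--###--..............------
----------.............---................------
----------................................------
-----------...............................------
------------------------------------------------
------------------------------------------------
------------------------------------------------
```

```bash
python3 - <<'E'
from h import *
a=cv2.imread('pics/s11.png'); q=cv2.imread('pics/s9.png'); o=cv2.imread('pics/s3.png')
f=lambda i:cv2.resize(i,None,fx=4,fy=4,interpolation=2)
def t(o,u,v,n):
  r=cv2.matchTemplate(f(a[v-22:v+22,u-16:u+16]),f(o[v-9:v+9,u-8:u+8]),cv2.TM_CCOEFF_NORMED); _,m,_,p=cv2.minMaxLoc(r); print(n,round(m,2),p[0]/4-8,p[1]/4-13)
t(o,292,238,'capL');t(o,371,265,'capR')
d=cams.snapshot('scene')
for y in(.017,-.049,-.115,-.181):
  u,v=proj(d,[.564,y,.09]).round().astype(int); t(q,u,v,'can')
E
```

```text
capL 0.7 6.75 7.25
capR 0.9 0.0 -4.75
can 1.0 0.0 0.0
can 1.0 0.0 0.0
can 1.0 0.0 0.0
can 1.0 0.0 0.0
```

```bash
python3 - <<'E'
from h import *
d=snap('wrist'); g=cv2.cvtColor(d['pixels'],cv2.COLOR_RGB2GRAY)
for n,x,y in (('L',.446,.0365),('R',.437,-.190)):
  P=[proj(d,[x,y,z]) for z in (.077,.093)]; u,v=P[0].round().astype(int)
  c=cv2.HoughCircles(f:=cv2.resize(g[v-30:v+30,u-30:u+30],None,fx=4,fy=4,interpolation=2),cv2.HOUGH_GRADIENT,1,30,param1=60,param2=25,minRadius=45,maxRadius=80)
  print(n,P[0].round(1),P[1].round(1), None if c is None else (c[0][:3]/4+[u-30,v-30,0]).round(1), 'r', 14*361/(d['eye'][2]-.077)/1000,14*361/(d['eye'][2]-.093)/1000)
  e=cv2.resize(g[v-24:v+24:2,u-30:u+30],None,fx=1,fy=1)
  for r in e: print(''.join(' .:-=+*#%@'[min(9,int(p)*10//200)] for p in r))
E
```

```text
L [191.1 163.5] [185.  165.8] None r 15.27523329739819 16.051457294008237
==**########################################################
-=+*######################################*****#############
-=+*##########################%%%%%%%%%%%%%####*****########
==+**######################%%%%%%%%%%%%%%%%%%%%##******#####
-==+**####################**++***######%############*+**####
-==+*###########***+++==---::::::---=+*###########***++****#
=-=+**######***+++++++====------::::::-=+*#####*+++++++==+++
--==**####**************++++==-----::::::-+***++++++++++====
---=+*#*******************+++++=-----::::::-=++++++++++++===
=--=+***********************+++++=----::::::-=++++++++++++==
====+*********************++++++++==---:::::--=+++++++++++==
=====********************++++++++++=----:::::-==+++++++++++=
=====+****************+***++++++++++=----::::-==++++++++++==
=====+*****************+*++++++++++++=----:::--=++++++++++==
======+***************+++++++++++++++=----:::-==++++++++++==
===-==+***********+*+*+++++++++++++++=----:::-=++++++++++===
-=-===+***********+++++++++++++++++++=---::-=+++++
[... 1292 characters left out ...]
++++++++++++++++++++++==-::::
############*+-::--===++*++++++++++++++++++++++++++++=-:::::
#############+-::--===++*+++++++++++++++++++++++++++==-:::::
##**##########+--:--==++++++++++++++++++++++++++++++==-:::::
###############*=::--=++++++++++++++++++++++++++++++==-:::::
################*+----==++++++++++++++++++++++++++===--:::::
##############%####*==-==++++++++++++++++++++++++====--:::::
#####################*+===++++++++++++++++++++++=====-::::::
##################*###****++++++++++++++***+++++++++=-::::::
****************************************************+-::::::
****************************************************+-::::::
****************************************************=-::::::
```

```bash
python3 -c "
from h import *
print(sign_off())"
```

```text
the job is handed in; nothing more can be done
None
```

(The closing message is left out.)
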